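# Swing a clamped latch lever round to its index

## Robot

A 6-joint arm with a two-finger parallel gripper is mounted at the origin on the work surface. World frame = base frame: x ahead of the robot, y to its left, z up, the work surface at z = 0. Lengths are in m, angles in rad, forces in N, time in s.
With the tool pointing down it reaches from about 0.25 to 0.775 m from the base axis. Payload 4 kg.
Tool frame: the origin (TCP) lies midway between the tips of the shut fingers; the grasp point (between the pads) lies 19 mm behind it; y points along the fingers, x is the direction in which the jaws open and shut, and the axes are right-handed (so a half turn about y gives the same grasp; the last joint's range is limited). The gripper opens to 94 mm and grips with 3 to 60 N. Pads are 16 mm wide; open, the fingers measure 119 mm over their backs; the gripper's body (75 mm by 177 mm) begins 78 mm behind the grasp point.
Start: joints at [-1.207, 0.087, 1.371, -0, 1.684, -0.103], TCP at [0.248, -0.491, 0.206] pointing down, gripper open.
Joint ranges: [-3.1, 3.1], [-0.76, 2.03], [0.27, 2.55], [-1.08, 4.22], [0.17, 2.65], [-2.57, 2.57]. Speed limits (rad/s): [2.79, 2.79, 3.14, 3.14, 3.14, 3.14].

## Interface

Orientations are given as [roll, pitch, yaw] about the fixed x, y, z axes, in that order (R = Rz(yaw) Ry(pitch) Rx(roll)).
In Python, from bench import robot, snapshot, camera_info, ticket gives the robot as it stands.
- The arm moves only by the shell command python3 -m creep 'ROWS'. ROWS is JSON, a list of rows, each an object with "slide": the shift along the tool's x, y, z in mm, a list of three; "roll": the turn about the tool's y in degrees; "grip": the closure, from 0 (fully open) to 1 (shut). In form: [{"slide": [x, y, z], "roll": roll, "grip": grip}, ...]. A call has 1 to 20 rows; each row is the pose to reach, as a shift and turn from the pose commanded when the call began, along the tool's axes at that moment; what a row does not reach only later rows make up. A row lasts 1/12 s, in which the tool goes at most 41.7 mm and 7.16 degrees, less where a joint would pass 70% of its speed; a pose out of reach is approached as far as the arm can. A call with a gripper value outside its range is refused whole. The fingers move at their own pace and stop on an object; the grip force is fixed at half the most. Time passes only in rows, so rows that repeat a pose let the fingers close. It gives the time, the measured TCP pose, the force and the opening at its end, in the units of the state.
- robot.get_obs(): the state, without advancing time (a new reading comes with each control period).
- snapshot(name): name is "scene" or "top"; returns the picture (420x560x3 uint8, red, green, blue); there is no depth.
- camera_info(name): a dict with "fx", "fy", "cx", "cy" (pixels), "dist" ([k1, k2, p1, p2, k3] as OpenCV has them; the pictures are not rectified), "cam_to_world" (4x4, takes a point from camera to world coordinates). Camera axes: x right, y down, z forward; pixel columns grow to the right and rows downward; lengths in m; the calibration is good to about 2 mm. A picture is of the moment at which its call begins. camera_info takes no time and is no camera call.
- ticket.close_job(): hands the job in, once; it reports no verdict.
The state is a dict: "time": time; "joint_positions": joint angles; "qvel": joint speeds; "joint_torque": joint torques, N m; "tool_pos": TCP position; "ee_rot": TCP orientation; "wrist_force": force on the tool from outside, world axes, zero at the start; "wrist_torque": the same for the moment, N m; "width": finger opening in m.
Only numpy, scipy, OpenCV 4.12 (cv2) and the standard library are available. Lean on these libraries where they do the work, as an engineer would, in place of code of your own. Each camera call takes 0.05 s, during which the arm holds its last target.

## Task

The cranked latch lever in the bridge clamp sits at the wrong angle. Back the clamp screw off just enough to free the lever (no more than a third of a turn), swing the lever round, still in its pocket, until its round-ended handle has passed under the beam on the index block's side and points straight at the index block, then tighten the screw firmly again so that the lever is held there. The beam is in the gripper's way, so let go of the handle and take the lever by its hooked tongue to finish the swing; leave everything else on the bench where it is.

Things in the scene. Friction and masses are not known exactly. Their poses are not given: they have to be found in the camera images.
- fixture: Fixed bridge clamp: dark beam on two posts on a grey plate 250 x 320 mm, 20 mm thick. Origin: on the bench surface straight below the screw axis; x points across the beam, away from the robot (within 0.3 rad), y along the beam to the robot's left, z up.
- pocket (a point): Centre of the round pocket on the plate's top face (20 mm above the bench), on the screw axis. A ring lip 12 mm high, with about 1.5 mm play, holds the lever's hub here; the lever turns about the vertical through this point.
- index_mark (a point): Where the middle of the handle's round end must come: 115 mm from the screw axis in the direction of the index block, 47 mm above the bench.
- latch: Loose bright steel L-shaped lever, 0.45 kg: hub 56 mm diameter, 38 mm high, and two arms at right angles, 18 mm high. Origin: centre of the hub's underside. +x: handle, +y: tongue. At the start the handle points to the robot (fixture's -x, within 0.25 rad), the tongue lies under the beam's right part. To reach the index it turns about 120 degrees clockwise seen from above.
- handle_end (a point): Middle of the handle's round tip, 115 mm from the hub axis, 47 mm above the bench.
- handle_grip (a point): Grip point on the handle, 92 mm from the hub axis, 47 mm above the bench (27 mm above the plate). The handle is 22 mm wide, with a round 25 mm end.
- tongue_grip (a point): Grip point on the tongue, 90 mm from the hub axis, 47 mm above the bench. The tongue is 18 mm wide, reaches 121 mm from the hub axis; its last 11 mm is a small hook that stands 7 mm proud on the side away from the handle.
- clamp_screw (a joint): Turn of the clamp screw, rad; grows anticlockwise seen from above, which loosens. Starts tight, -0.90 to -0.70. The pad just touches the lever at about 0 and rises 3 mm per rad; a stiff spring gives about 24 N per rad below 0. At 0.2 to 0.6 the lever is free; it must not exceed 1.5. Stop at -1.15. It stays where it is left; turning takes about 0.3 N m.
- screw_grip (a point): Middle of the clamp screw's bright steel wing bar, on the screw axis above the beam, about 112 mm above the bench. The bar is 76 mm long (along this point's x), 14 mm thick (y) and 22 mm high, its underside 15 mm above the beam; a boss 26 mm in diameter joins it to the screw below.
- clamp_pad: Round steel pressure pad, 36 mm in diameter, under the beam on the screw axis; it presses on top of the lever's hub. Its origin coincides with the fixture's origin when it just touches.
- packer: Bystander: dark steel packing block 60 x 30 x 18 mm lying on the clamp plate's far right corner; origin under its centre.
- drill: Bystander: yellow and grey battery drill lying on its side, 64 mm high, about 230 mm long; origin on the bench under its body.
- piano_hinge: Bystander: bright steel piano hinge length lying flat, 180 x 56 mm, 9 mm high; origin under its centre.
- offcut: Bystander: rebated spruce door lining offcut, 200 x 95 x 28 mm; origin under its middle.
- plain_latch: Bystander: small straight chrome lever latch on a plate 105 x 34 mm, 27 mm high; origin under the plate's centre.
- driver: Bystander: screwdriver 200 mm long lying flat; origin on the bench under it.
- hinge_tray: Bystander: grey open tray of hinges, 120 x 160 mm, 50 mm high; origin under its centre.
- beam_mid (a point): Middle of the clamp's beam, on the screw axis, 78 mm above the bench. The beam is 24 mm wide, its underside 70 mm and top 86 mm above the bench; it runs along the fixture's y on two posts whose inner faces are 131 mm from the middle. A gripper holding an arm of the lever cannot pass the beam; the lever's arms pass under it with 14 mm clearance.
- index_block (a point): Top of the index block, a fixed upright steel tab 8 mm thick and 26 mm long (radially), 36 mm above the plate, 56 mm above the bench. It stands 134 mm from the screw axis, 60 degrees from the fixture's +x towards its +y: behind the beam, on the left.
Mind the look-alikes: they are no part of the job. Leave any turquoise look-alike of the latch alone.

How it is judged:
By the outcome, as a careful person would: the job done as asked, in the order asked, and still so for the second after the job is handed in, with the robot touching nothing.
It also fails if it takes over 72 s, if anything falls off the work surface, if the arm or the gripper's body presses on something with over 40 N, if the wrist force passes 120 N, or if a joint passes its speed limit or range.

## Working session

There is one attempt and no reset: what is moved stays moved. The work goes in short steps, Python scripts to look and compute and a shell command to move; the robot and the scene stay as the last step left them, time stands still between calls to the robot, and variables do not carry over. Pictures are saved under pics/ and viewed, and the job is handed in when it is done.

```bash
ls; mkdir -p pics; python3 - <<'E'
from bench import robot, snapshot, camera_info
import cv2
o=robot.get_obs(); print(o)
for n in("scene","top"):
    im=snapshot(n); cv2.imwrite(f"pics/{n}0.png",im[:,:,::-1]); print(n,camera_info(n))
E
```

```text
pics
{'time': 0.0, 'joint_positions': array([-1.20709459e+00,  8.79521426e-02,  1.37221638e+00,  7.68003347e-06,
        1.68359060e+00, -1.03112148e-01]), 'qvel': array([ 0.00033066,  0.00077621, -0.00144641, -0.00084626, -0.00038361,
       -0.00187293]), 'joint_torque': array([ 4.78335255e-05, -3.40176272e+01, -3.02430904e+01,  7.18586077e-02,
        3.28924600e-02, -1.45726399e-04]), 'tool_pos': array([ 0.24732496, -0.49065528,  0.20432495]), 'ee_rot': array([-1.57056574,  0.00215418, -1.10398134]), 'wrist_force': array([ 0.0870914 ,  0.0672181 , -0.34728387]), 'wrist_torque': array([ 0.00694854, -0.00517813,  0.01286295]), 'width': 0.09404813851046806}
scene {'fx': 384.6553530608045, 'fy': 384.6553530608045, 'cx': 282.19905370026424, 'cy': 211.0723870313517, 'dist': array([-0.10552706,  0.        ,  0.        ,  0.        ,  0.        ]), 'cam_to_world': array([[ 0.8487208 ,  0.32393057, -0.41802152,  0.89648579],
       [ 0.52883453, -0.51589283,  0.67393518, -0.65888582],
       [ 0.0026539 , -0.79304702, -0.60915465,  0.72240962],
       [ 0.        ,  0.        ,  0.        ,  1.        ]])}
top {'fx': 452.9812033181364, 'fy': 452.9812033181364, 'cx': 268.16579856211206, 'cy': 198.9519440205759, 'dist': array([-0.06401782,  0.        ,  0.        ,  0.        ,  0.        ]), 'cam_to_world': array([[-0.0208711 , -0.98073712,  0.19421407,  0.21301651],
       [-0.99970128,  0.0180007 , -0.01653286,  0.02262492],
       [ 0.0127184 , -0.19450111, -0.98081984,  1.36354859],
       [ 0.        ,  0.        ,  0.        ,  1.        ]])}
```

View pics/scene0.png

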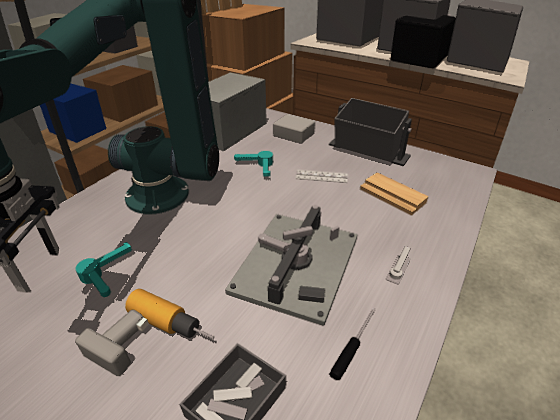

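View pics/top0.png

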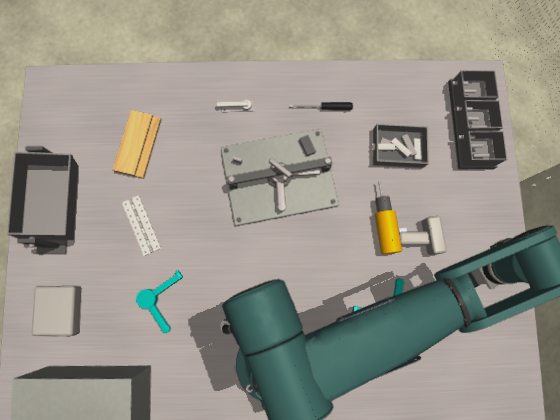

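The top picture shows the clamp plate at about (280,178), with the beam running from (230,180) to (330,163), the handle pointing down towards (280,207) and the index block at (238,160). I'll zoom in next.

```bash
python3 - <<'E'
import cv2
im=cv2.imread("pics/top0.png")[125:228,212:346]; cv2.imwrite("pics/topz.png",cv2.resize(im,None,fx=5.8,fy=5.8,interpolation=cv2.INTER_CUBIC))
im=cv2.imread("pics/scene0.png")[200:325,220:364]; cv2.imwrite("pics/scz.png",cv2.resize(im,None,fx=4.8,fy=4.8,interpolation=cv2.INTER_CUBIC))
E
```

```text
(no output)
```

View pics/topz.png

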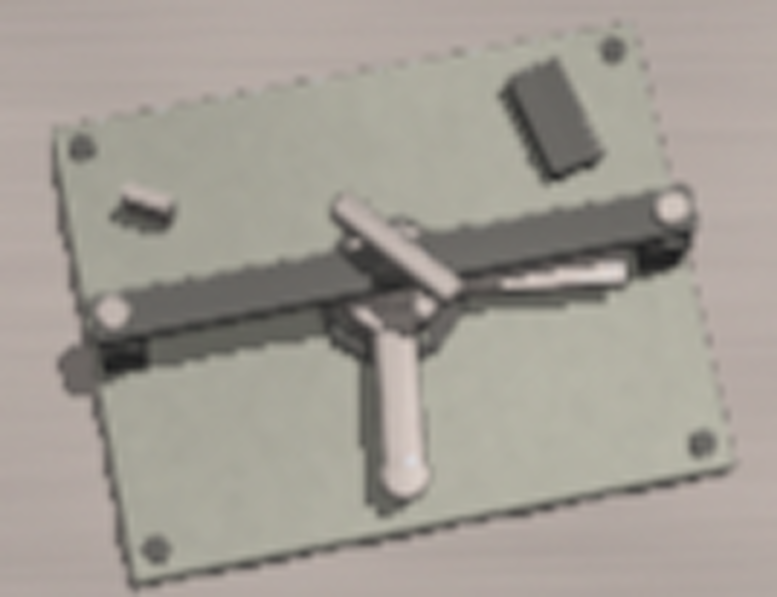

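View pics/scz.png

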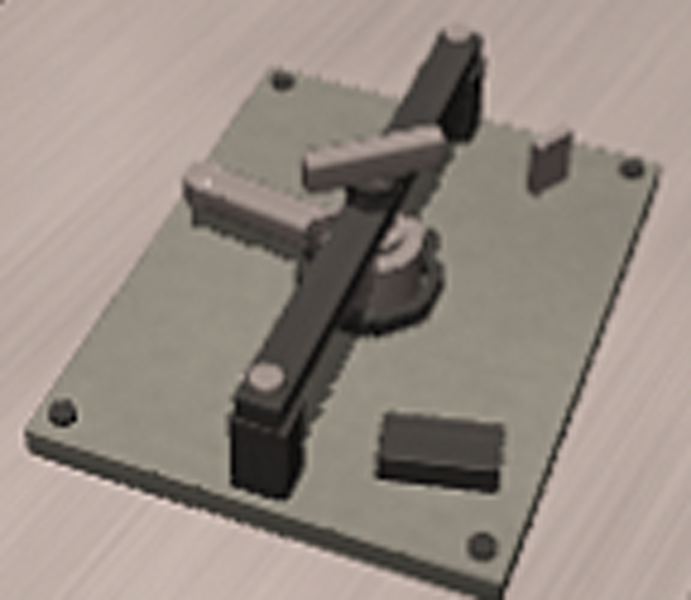

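Zoomed top view: beam bolts at about (112,312) and (673,207), wing bar ends at about (340,203) and (458,290), handle round end near (405,475), tongue end near (627,272), index block top near (148,198). Next I'll cast rays through these.

```bash
cat > h.py <<'E'
import numpy as np, cv2
from bench import robot, snapshot, camera_info
def ray(n,uv):
    c=camera_info(n);K=np.array([[c['fx'],0,c['cx']],[0,c['fy'],c['cy']],[0,0,1]])
    p=cv2.undistortPoints(np.array([[uv]],float),K,c['dist'])[0,0]
    T=c['cam_to_world'];return T[:3,3],T[:3,:3]@np.array([p[0],p[1],1])
def pt(n,uv,z):
    o,d=ray(n,uv);return o+d*(z-o[2])/d[2]
def proj(n,P):
    c=camera_info(n);K=np.array([[c['fx'],0,c['cx']],[0,c['fy'],c['cy']],[0,0,1]])
    T=np.linalg.inv(c['cam_to_world'])
    return cv2.projectPoints(np.array(P,float).reshape(-1,3),cv2.Rodrigues(T[:3,:3])[0],T[:3,3],K,c['dist'])[0][:,0]
TZ=lambda u,v:((u+.5)/5.8-.5+212,(v+.5)/5.8-.5+125)
SZ=lambda u,v:((u+.5)/4.8-.5+220,(v+.5)/4.8-.5+200)
E
python3 - <<'E'
from h import *
np.set_printoptions(precision=4,suppress=True)
b1=pt("top",TZ(112,312),.088);b2=pt("top",TZ(673,207),.088)
c1=pt("scene",SZ(266,376),.088);c2=pt("scene",SZ(459,33),.088)
print("bolts top",b1,b2,(b1+b2)/2,np.linalg.norm(b1-b2),np.arctan2(*(b1-b2)[1::-1]))
print("bolts scene",c2,c1,(c1+c2)/2,np.linalg.norm(c1-c2),np.arctan2(*(c2-c1)[1::-1]))
P=[pt("top",TZ(*q),.02) for q in[(53,128),(635,25),(736,465),(133,588)]];print("plate",np.array(P),np.mean(P,0),np.linalg.norm(P[0]-P[1]),np.linalg.norm(P[1]-P[2]))
s=[pt("top",TZ(*q),.123) for q in[(340,203),(458,288)]];print("bar",s,sum(s)/2,np.linalg.norm(s[0]-s[1]))
s=[pt("scene",SZ(*q),.123) for q in[(307,163),(440,132)]];print("bar sc",s,sum(s)/2,np.linalg.norm(s[0]-s[1]))
print("handle",pt("top",TZ(404,476),.056),pt("scene",SZ(208,183),.056))
print("tongue end",pt("top",TZ(627,272),.056))
print("index",pt("top",TZ(148,196),.056),pt("scene",SZ(557,148),.056))
E
```

```text
bolts top [0.5283 0.1078 0.088 ] [ 0.5779 -0.1755  0.088 ] [ 0.5531 -0.0339  0.088 ] 0.28756240810129846 1.7441998335684292
bolts scene [0.5272 0.109  0.088 ] [ 0.5762 -0.1717  0.088 ] [ 0.5517 -0.0314  0.088 ] 0.28489937452392244 1.7436201310794037
plate [[ 0.6468  0.1434  0.02  ]
 [ 0.6997 -0.1704  0.02  ]
 [ 0.4572 -0.2125  0.02  ]
 [ 0.3986  0.1022  0.02  ]] [ 0.5506 -0.0343  0.02  ] 0.3182007083305096 0.24607426397440155
bar [array([ 0.5726, -0.0065,  0.123 ]), array([ 0.5287, -0.063 ,  0.123 ])] [ 0.5506 -0.0347  0.123 ] 0.07162010539415917
bar sc [array([ 0.5343, -0.0685,  0.123 ]), array([ 0.5788, -0.0124,  0.123 ])] [ 0.5565 -0.0405  0.123 ] 0.07155602954501854
handle [ 0.4482 -0.0373  0.056 ] [ 0.457  -0.0453  0.056 ]
tongue end [ 0.5527 -0.155   0.056 ]
index [0.5975 0.0911 0.056 ] [0.6053 0.0822 0.056 ]
```

```bash
cat >> h.py <<'E'
from scipy.spatial.transform import Rotation as Ro
AX=np.array([.5517,-.0335]); FY=np.degrees(.1735)
def go(xy,z,yawdeg):
    o=robot.get_obs();R=Ro.from_euler('xyz',o['ee_rot']).as_matrix()
    d=R.T@(np.array([*xy,z])-o['tool_pos'])*1000
    yaw=np.degrees(np.arctan2(R[1,0],R[0,0]))
    r=-(yawdeg-yaw); r=(r+180)%360-180
    print("t %.2f pos %s yaw %.1f F %s w %.4f j6 %.2f | slide %s roll %.1f"%(o['time'],o['tool_pos'].round(4),yaw,o['wrist_force'].round(1),o['width'],o['joint_positions'][5],d.round(1),r))
E
python3 -c "
from h import *
go(AX,.165,-38.1)"
```

```text
t 0.10 pos [ 0.2473 -0.4907  0.2044] yaw -63.3 F [ 0.3 -0.2  0.7] w 0.0941 j6 -0.10 | slide [-271.2   40.1  477.5] roll -25.2
```

```bash
python3 -m creep '[{"slide":[-10,0,18],"roll":-1,"grip":0.3},{"slide":[-27,0,48],"roll":-3,"grip":0.5},{"slide":[-45,0,80],"roll":-5,"grip":0.5},{"slide":[-63,0,110],"roll":-7,"grip":0.5},{"slide":[-82,0,145],"roll":-9,"grip":0.5},{"slide":[-100,0,176],"roll":-10,"grip":0.5},{"slide":[-118,0,208],"roll":-12,"grip":0.5},{"slide":[-136,0,240],"roll":-14,"grip":0.5},{"slide":[-154,0,272],"roll":-15,"grip":0.5},{"slide":[-172,0,304],"roll":-17,"grip":0.5},{"slide":[-190,0,335],"roll":-19,"grip":0.5},{"slide":[-208,5,366],"roll":-21,"grip":0.5},{"slide":[-226,10,398],"roll":-22,"grip":0.5},{"slide":[-244,15,430],"roll":-23,"grip":0.5},{"slide":[-258,20,455],"roll":-24,"grip":0.5},{"slide":[-267,30,470],"roll":-25,"grip":0.5},{"slide":[-271,40,477],"roll":-25,"grip":0.5},{"slide":[-271,40,477],"roll":-25,"grip":0.5},{"slide":[-271,40,477],"roll":-25,"grip":0.5}]'; python3 - <<'E'
from h import *
go(AX,.104,-38.1)
for n,(a,b,c,d) in {"top":(110,240,200,360),"scene":(150,330,200,390)}.items():
    im=snapshot(n)[:,:,::-1]; cv2.imwrite(f"pics/{n}1.png",cv2.resize(im[a:b,c:d],None,fx=4,fy=3.2 if 0 else 4)[:600] if n=="top" else cv2.resize(im[a:b,c:d],None,fx=3.3,fy=3.3))
E
```

```text
time: 1.68
tool_pos: [0.5505, -0.0348, 0.1641]
ee_rot: [-1.573, 0.002, -0.668]
wrist_force: [0.7, 0.5, 0.4]
width: 0.0469
t 1.68 pos [ 0.5505 -0.0348  0.1641] yaw -38.3 F [0.7 0.5 0.4] w 0.0469 j6 0.50 | slide [ 0.2 60.1  1.9] roll -0.2
```

View pics/scene1.png

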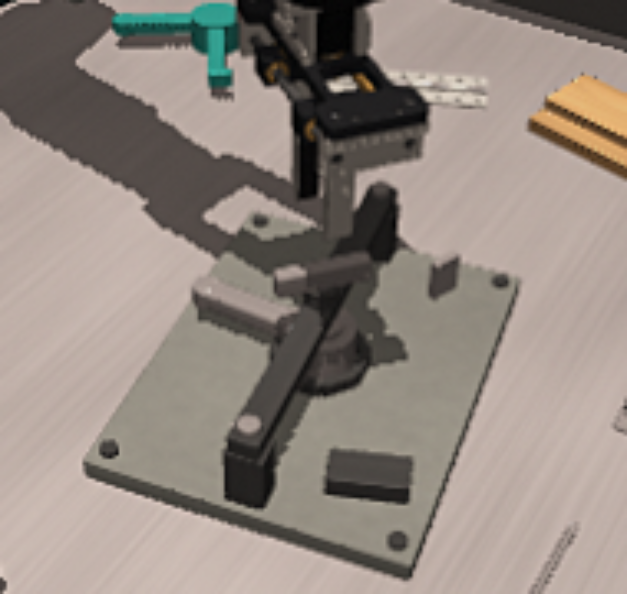

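View pics/top1.png

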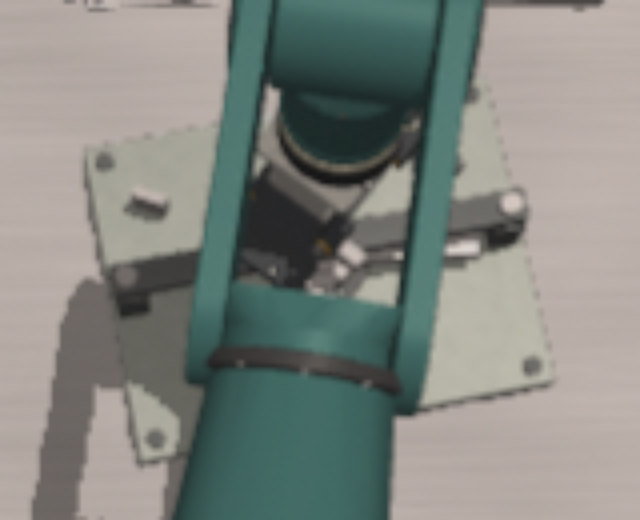

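The scene picture shows the open fingers above the wing bar, near finger tip at about (340,235) and bar at (325,272). The top view is mostly hidden by the arm. Next I go down and check.

```bash
python3 -m creep '[{"slide":[0,12,1],"roll":0,"grip":0.5},{"slide":[0,25,2],"roll":0,"grip":0.5},{"slide":[0,38,2],"roll":0,"grip":0.5},{"slide":[0,48,2],"roll":0,"grip":0.5},{"slide":[0,55,2],"roll":0,"grip":0.5},{"slide":[0,59,2],"roll":0,"grip":0.5},{"slide":[0,59,2],"roll":0,"grip":0.5},{"slide":[0,59,2],"roll":0,"grip":0.5}]'; python3 - <<'E'
from h import *
go(AX,.104,-38.1)
im=snapshot("scene")[:,:,::-1]; cv2.imwrite("pics/scene2.png",cv2.resize(im[180:300,230:370],None,fx=5,fy=5,interpolation=cv2.INTER_CUBIC))
E
```

```text
time: 2.45
tool_pos: [0.5529, -0.0332, 0.1067]
ee_rot: [-1.571, -0.001, -0.668]
wrist_force: [-0.6, 0.4, -0.5]
width: 0.0471
t 2.45 pos [ 0.5529 -0.0332  0.1067] yaw -38.3 F [-0.6  0.4 -0.5] w 0.0471 j6 0.51 | slide [-0.8  2.7 -1. ] roll -0.2
```

View pics/scene2.png

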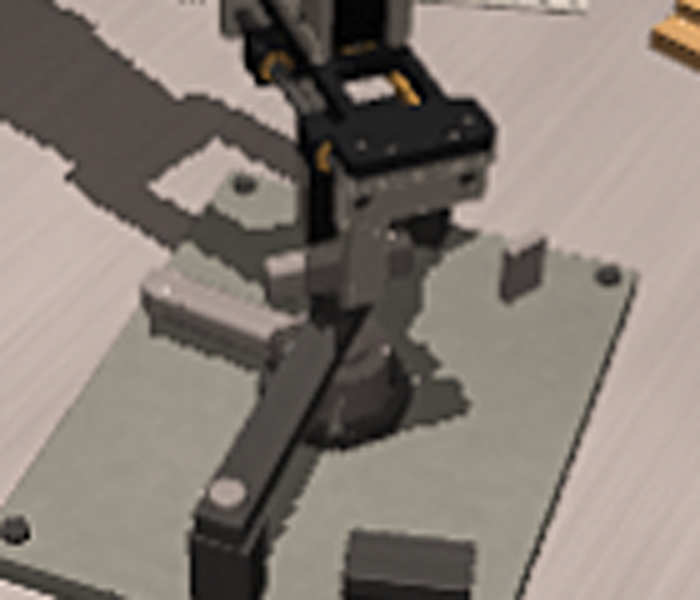

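The fingers straddle the bar in the zoomed scene picture, near finger at about (365,260), bar showing left and right of it. I close the gripper now.

```bash
python3 -m creep '[{"slide":[0,2,-1],"roll":0,"grip":0.6},{"slide":[0,2,-1],"roll":0,"grip":0.9},{"slide":[0,2,-1],"roll":0,"grip":1},{"slide":[0,2,-1],"roll":0,"grip":1},{"slide":[0,2,-1],"roll":0,"grip":1},{"slide":[0,2,-1],"roll":0,"grip":1},{"slide":[0,2,-1],"roll":0,"grip":1}]'; python3 -c "
from h import *
go(AX,.104,-38.1); print(robot.get_obs()['wrist_torque'])"
```

```text
time: 3.08
tool_pos: [0.5517, -0.0333, 0.1047]
ee_rot: [-1.571, 0.001, -0.668]
wrist_force: [-1.9, 1.5, 2.0]
width: 0.0136
t 3.08 pos [ 0.5517 -0.0333  0.1047] yaw -38.3 F [-1.9  1.5  2. ] w 0.0136 j6 0.50 | slide [ 0.1  0.7 -0.2] roll -0.2
[ 0.34194407  0.34001437 -0.20567797]
```

```bash
python3 -m creep '[{"slide":[0,0,0],"roll":-3,"grip":1},{"slide":[0,-0.5,0],"roll":-8,"grip":1},{"slide":[0,-0.7,0],"roll":-13,"grip":1},{"slide":[0,-1,0],"roll":-18,"grip":1},{"slide":[0,-1.2,0],"roll":-23,"grip":1},{"slide":[0,-1.5,0],"roll":-28,"grip":1},{"slide":[0,-1.7,0],"roll":-33,"grip":1},{"slide":[0,-2,0],"roll":-38,"grip":1},{"slide":[0,-2.2,0],"roll":-43,"grip":1},{"slide":[0,-2.5,0],"roll":-48,"grip":1},{"slide":[0,-2.8,0],"roll":-53,"grip":1},{"slide":[0,-3,0],"roll":-58,"grip":1},{"slide":[0,-3.3,0],"roll":-63,"grip":1},{"slide":[0,-3.5,0],"roll":-67,"grip":1},{"slide":[0,-3.5,0],"roll":-69,"grip":1},{"slide":[0,-3.5,0],"roll":-69,"grip":1},{"slide":[0,-3.5,0],"roll":-69,"grip":1}]'; python3 -c "
from h import *
go(AX,.104,30.7); print(robot.get_obs()['wrist_torque'])"
```

```text
time: 4.5
tool_pos: [0.5528, -0.0334, 0.1082]
ee_rot: [-1.571, -0.002, 0.536]
wrist_force: [2.1, 2.0, 0.0]
width: 0.0135
t 4.50 pos [ 0.5528 -0.0334  0.1082] yaw 30.7 F [2.1 2.  0. ] w 0.0135 j6 -0.70 | slide [-1.   4.2  0.5] roll -0.0
[ 0.29006371 -0.34103384 -0.16267505]
```

```bash
python3 -m creep '[{"slide":[0,0,0],"roll":0,"grip":0.8},{"slide":[0,0,0],"roll":0,"grip":0.6},{"slide":[0,0,0],"roll":0,"grip":0.45},{"slide":[0,0,0],"roll":0,"grip":0.45},{"slide":[0,-10,0],"roll":0,"grip":0.45},{"slide":[0,-25,0],"roll":0,"grip":0.45},{"slide":[0,-40,0],"roll":0,"grip":0.45},{"slide":[0,-45,0],"roll":0,"grip":0.45}]'; python3 -c "
from h import *
AX=np.array([.552,-.0334]);a=np.radians(182.4)
go(AX+.092*np.array([np.cos(a),np.sin(a)]),.12,92.4)"
```

```text
time: 5.17
tool_pos: [0.5535, -0.0341, 0.1563]
ee_rot: [-1.574, -0.004, 0.536]
wrist_force: [0.4, -1.0, 1.5]
width: 0.0519
t 5.17 pos [ 0.5535 -0.0341  0.1563] yaw 30.7 F [ 0.4 -1.   1.5] w 0.0519 j6 -0.70 | slide [-82.   35.9  45.1] roll -61.7
```

```bash
python3 -m creep '[{"slide":[-6,-5,3],"roll":-3,"grip":0.45},{"slide":[-18,-5,10],"roll":-9,"grip":0.45},{"slide":[-30,-5,16],"roll":-16,"grip":0.45},{"slide":[-42,-5,23],"roll":-23,"grip":0.45},{"slide":[-54,-5,30],"roll":-30,"grip":0.45},{"slide":[-66,-5,36],"roll":-37,"grip":0.45},{"slide":[-76,0,42],"roll":-44,"grip":0.45},{"slide":[-82,10,45],"roll":-51,"grip":0.45},{"slide":[-82,20,45],"roll":-57,"grip":0.45},{"slide":[-82,30,45],"roll":-62,"grip":0.45},{"slide":[-82,35,45],"roll":-62,"grip":0.45},{"slide":[-82,35,45],"roll":-62,"grip":0.45},{"slide":[-82,35,45],"roll":-62,"grip":0.45}]'; python3 - <<'E'
from h import *
AX=np.array([.552,-.0334]);a=np.radians(182.4)
go(AX+.092*np.array([np.cos(a),np.sin(a)]),.030,92.4)
im=snapshot("scene")[:,:,::-1]; cv2.imwrite("pics/scene3.png",im);cv2.imwrite("pics/scene3z.png",cv2.resize(im[180:300,230:370],None,fx=5,fy=5,interpolation=cv2.INTER_CUBIC))
E
```

```text
time: 6.25
tool_pos: [0.4587, -0.037, 0.1181]
ee_rot: [-1.571, 0.0, 1.617]
wrist_force: [0.5, 0.2, -0.4]
width: 0.0512
t 6.25 pos [ 0.4587 -0.037   0.1181] yaw 92.6 F [ 0.5  0.2 -0.4] w 0.0512 j6 -1.82 | slide [-0.3 88.1 -1.4] roll 0.2
```

View pics/scene3z.png

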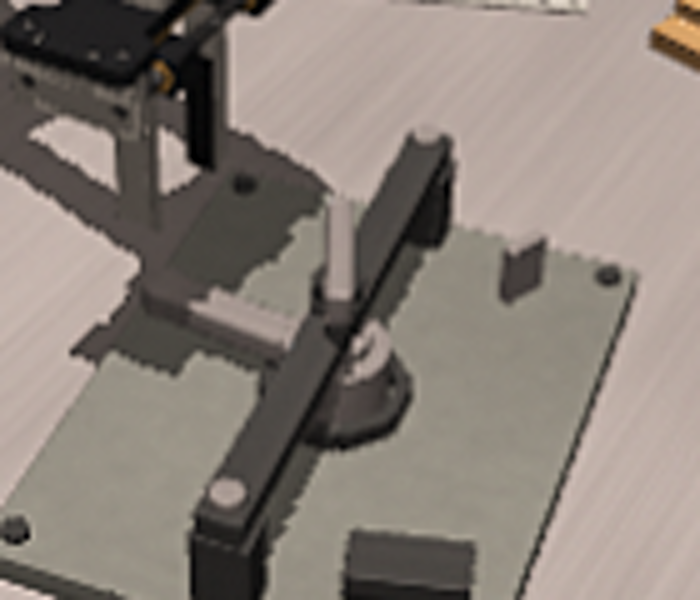

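The bar has turned; its top face now runs from about (343,292) to (342,200). Fingers are at (140,225) and (203,165), over the handle's end near (160,280).

```bash
python3 - <<'E'
from h import *
Z=lambda u,v:((u+.5)/5-.5+230,(v+.5)/5-.5+180)
a=pt("scene",Z(343,292),.1266);b=pt("scene",Z(342,200),.1266);d=b-a
print(a,b,np.linalg.norm(d),np.degrees(np.arctan2(d[1],d[0])))
for P in [(.460,-.0373,.056),(.552,-.0334,.058),(.459,-.037,.118)]:
    q=proj("scene",P)[0];print(P,(q+.5-[230,180])*5)
E
```

```text
[ 0.57374894 -0.06737129  0.1266    ] [ 0.53901152 -0.00831603  0.1266    ] 0.06851432294986318 120.46484484143524
(0.46, -0.0373, 0.056) [180.48122881 284.61684258]
(0.552, -0.0334, 0.058) [336.04863112 341.27983325]
(0.459, -0.037, 0.118) [176.22600302 191.12610675]
```

```bash
python3 -m creep '[{"slide":[0,8,-1],"roll":0,"grip":0.45},{"slide":[0,22,-1],"roll":0,"grip":0.45},{"slide":[0,40,-1],"roll":0,"grip":0.45},{"slide":[0,58,-1],"roll":0,"grip":0.45},{"slide":[0,73,-1],"roll":0,"grip":0.45},{"slide":[0,82,-1],"roll":0,"grip":0.45},{"slide":[0,86,-1],"roll":0,"grip":0.45},{"slide":[0,87,-1],"roll":0,"grip":0.45},{"slide":[0,87,-1],"roll":0,"grip":0.6},{"slide":[0,87,-1],"roll":0,"grip":0.8},{"slide":[0,87,-1],"roll":0,"grip":1},{"slide":[0,87,-1],"roll":0,"grip":1},{"slide":[0,87,-1],"roll":0,"grip":1},{"slide":[0,87,-1],"roll":0,"grip":1}]'; python3 - <<'E'
from h import *
AX=np.array([.552,-.0334]);a=np.radians(182.4)
go(AX+.092*np.array([np.cos(a),np.sin(a)]),.030,92.4);print(robot.get_obs()['wrist_torque'])
im=snapshot("scene")[:,:,::-1];cv2.imwrite("pics/scene4z.png",cv2.resize(im[180:300,230:370],None,fx=5,fy=5,interpolation=cv2.INTER_CUBIC))
E
```

```text
time: 7.47
tool_pos: [0.4601, -0.037, 0.0315]
ee_rot: [-1.572, 0.0, 1.619]
wrist_force: [0.5, -0.6, 0.7]
width: 0.0227
t 7.47 pos [ 0.4601 -0.037   0.0315] yaw 92.7 F [ 0.5 -0.6  0.7] w 0.0227 j6 -1.82 | slide [-0.2  1.5  0.1] roll 0.3
[ 0.1182313  -0.16115972  0.00195227]
```

View pics/scene4z.png

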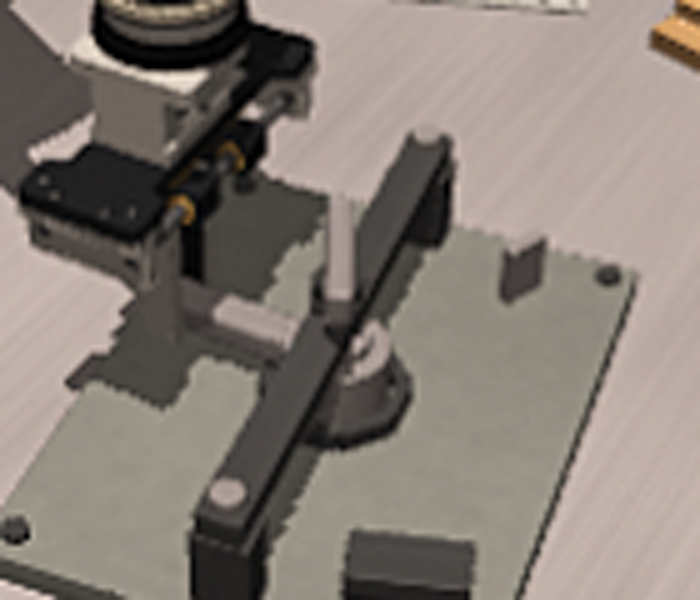

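```bash
python3 -m creep '[{"slide":[2.4,0,0],"roll":1.5,"grip":1},{"slide":[6.4,0,-0.2],"roll":4,"grip":1},{"slide":[11.2,0,-0.7],"roll":7,"grip":1},{"slide":[17.6,0,-1.7],"roll":11,"grip":1},{"slide":[23.8,0,-3.1],"roll":15,"grip":1},{"slide":[23.8,0,-3.1],"roll":15,"grip":1}]'; python3 - <<'E'
from h import *
AX=np.array([.552,-.0334]);a=np.radians(182.4-15)
go(AX+.092*np.array([np.cos(a),np.sin(a)]),.030,92.4-15);print(robot.get_obs()['wrist_torque'])
E
```

```text
time: 8.02
tool_pos: [0.4621, -0.0129, 0.0314]
ee_rot: [-1.572, 0.001, 1.356]
wrist_force: [-0.6, -1.1, 0.1]
width: 0.0229
t 8.02 pos [ 0.4621 -0.0129  0.0314] yaw 77.7 F [-0.6 -1.1  0.1] w 0.0229 j6 -1.51 | slide [-0.4  1.4 -0.2] roll 0.3
[-0.21243195 -0.13737579 -0.12017028]
```

```bash
python3 -m creep '[{"slide":[2.4,0,0],"roll":1.5,"grip":1},{"slide":[6.4,0,-0.2],"roll":4,"grip":1},{"slide":[12.8,0,-0.9],"roll":8,"grip":1},{"slide":[19.1,0,-2],"roll":12,"grip":1},{"slide":[25.4,0,-3.6],"roll":16,"grip":1},{"slide":[31.5,0,-5.5],"roll":20,"grip":1},{"slide":[37.4,0,-8],"roll":24,"grip":1},{"slide":[43.2,0,-10.8],"roll":28,"grip":1},{"slide":[46,0,-12.3],"roll":30,"grip":1},{"slide":[46,0,-12.3],"roll":30,"grip":1},{"slide":[46,0,-12.3],"roll":30,"grip":1}]'; python3 - <<'E'
from h import *
AX=np.array([.552,-.0334]);a=np.radians(182.4-45)
go(AX+.092*np.array([np.cos(a),np.sin(a)]),.030,92.4-45);print(robot.get_obs()['wrist_torque'])
im=snapshot("scene")[:,:,::-1];cv2.imwrite("pics/scene5z.png",cv2.resize(im[180:300,230:370],None,fx=5,fy=5,interpolation=cv2.INTER_CUBIC))
E
```

```text
time: 8.93
tool_pos: [0.4835, 0.029, 0.031]
ee_rot: [-1.571, 0.0, 0.836]
wrist_force: [-0.8, -1.4, 0.3]
width: 0.0228
t 8.93 pos [0.4835 0.029  0.031 ] yaw 47.9 F [-0.8 -1.4  0.3] w 0.0228 j6 -0.89 | slide [ 0.4  1.  -0.7] roll 0.5
[-0.20506559 -0.13511967 -0.06545362]
```

View pics/scene5z.png

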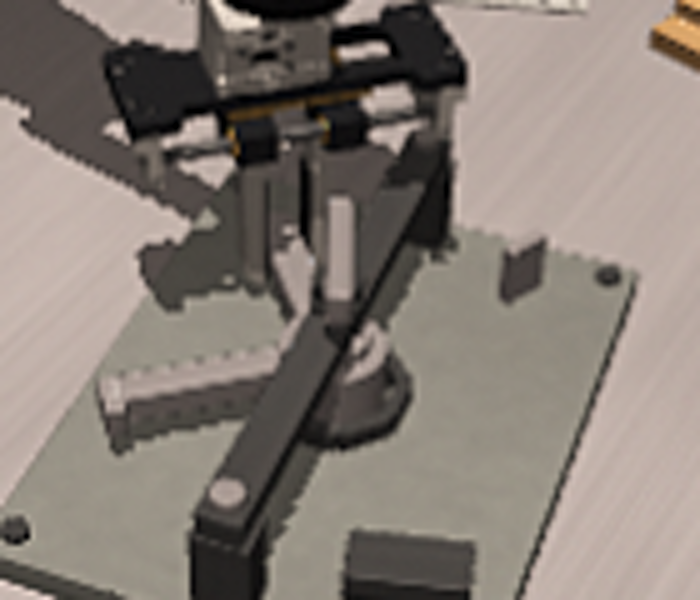

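The tongue is now out in front of the beam, its hooked end at (110,385), and the handle is held at about (293,265). I let go and lift.

```bash
python3 -m creep '[{"slide":[0,0,0],"roll":0,"grip":0.8},{"slide":[0,0,0],"roll":0,"grip":0.6},{"slide":[0,0,0],"roll":0,"grip":0.6},{"slide":[0,-8,0],"roll":0,"grip":0.6},{"slide":[0,-25,0],"roll":0,"grip":0.6},{"slide":[0,-50,0],"roll":0,"grip":0.6},{"slide":[0,-75,0],"roll":0,"grip":0.55},{"slide":[0,-95,0],"roll":0,"grip":0.5},{"slide":[0,-105,0],"roll":0,"grip":0.5},{"slide":[0,-105,0],"roll":0,"grip":0.5}]'; python3 - <<'E'
from h import *
AX=np.array([.552,-.0334]);a=np.radians(227.6)
print(AX+.09*np.array([np.cos(a),np.sin(a)]))
go(AX+.09*np.array([np.cos(a),np.sin(a)]),.135,-42.4)
im=snapshot("scene")[:,:,::-1];cv2.imwrite("pics/scene6z.png",cv2.resize(im[180:300,230:370],None,fx=5,fy=5,interpolation=cv2.INTER_CUBIC))
Z=lambda u,v:((u+.5)/5-.5+230,(v+.5)/5-.5+180)
for d in(.09,.121):
  q=proj("scene",[*(AX+d*np.array([np.cos(a),np.sin(a)])),.056])[0];print((q+.5-[230,180])*5)
E
```

```text
time: 9.82
tool_pos: [0.4852, 0.0294, 0.1393]
ee_rot: [-1.576, -0.004, 0.834]
wrist_force: [0.2, 0.1, -0.3]
width: 0.047
[ 0.49131279 -0.09986098]
t 9.82 pos [0.4852 0.0294 0.1393] yaw 47.8 F [ 0.2  0.1 -0.3] w 0.0470 j6 -0.89 | slide [-91.6   4.3 -91.4] roll 90.2
[162.62670552 377.38251945]
[101.39261067 389.02717539]
```

View pics/scene6z.png

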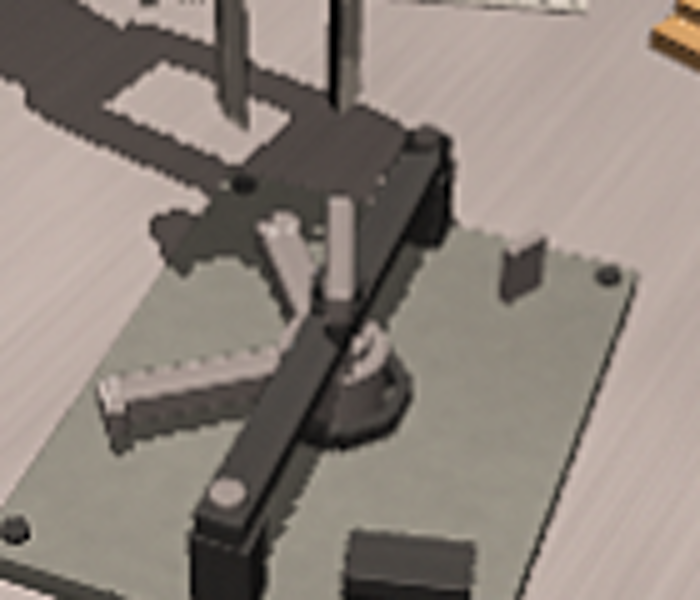

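The handle stayed put (tip near (278,225)), and the tongue's top at 90 mm is near (163,377), where I predicted it. Moving over it.

```bash
python3 -m creep '[{"slide":[-6,0,-6],"roll":4,"grip":0.5},{"slide":[-16,0,-16],"roll":10,"grip":0.5},{"slide":[-24,0,-24],"roll":17,"grip":0.5},{"slide":[-32,0,-32],"roll":24,"grip":0.5},{"slide":[-40,0,-40],"roll":31,"grip":0.5},{"slide":[-48,0,-48],"roll":38,"grip":0.5},{"slide":[-56,0,-56],"roll":45,"grip":0.5},{"slide":[-64,0,-64],"roll":52,"grip":0.5},{"slide":[-72,0,-72],"roll":59,"grip":0.5},{"slide":[-80,0,-80],"roll":66,"grip":0.5},{"slide":[-86,0,-86],"roll":73,"grip":0.5},{"slide":[-90,2,-90],"roll":80,"grip":0.5},{"slide":[-91.5,4,-91.5],"roll":86,"grip":0.5},{"slide":[-91.5,4,-91.5],"roll":90,"grip":0.5},{"slide":[-91.5,4,-91.5],"roll":90,"grip":0.5},{"slide":[-91.5,4,-91.5],"roll":90,"grip":0.5}]'; python3 - <<'E'
from h import *
AX=np.array([.552,-.0334]);a=np.radians(227.6)
go(AX+.09*np.array([np.cos(a),np.sin(a)]),.030,-42.4)
E
```

```text
time: 11.2
tool_pos: [0.4886, -0.0996, 0.1302]
ee_rot: [-1.572, 0.003, -0.736]
wrist_force: [0.9, 0.1, 1.0]
width: 0.0472
t 11.20 pos [ 0.4886 -0.0996  0.1302] yaw -42.1 F [0.9 0.1 1. ] w 0.0472 j6 0.42 | slide [  2.5 100.1   1.7] roll 0.3
```

```bash
python3 -m creep '[{"slide":[1,8,1],"roll":0,"grip":0.5},{"slide":[1.5,22,1],"roll":0,"grip":0.5},{"slide":[1.5,40,1],"roll":0,"grip":0.5},{"slide":[1.5,58,1],"roll":0,"grip":0.5},{"slide":[1.5,76,1],"roll":0,"grip":0.5},{"slide":[1.5,90,1],"roll":0,"grip":0.5},{"slide":[1.5,97,1],"roll":0,"grip":0.5},{"slide":[1.5,99,1],"roll":0,"grip":0.5},{"slide":[1.5,99,1],"roll":0,"grip":0.6},{"slide":[1.5,99,1],"roll":0,"grip":0.8},{"slide":[1.5,99,1],"roll":0,"grip":1},{"slide":[1.5,99,1],"roll":0,"grip":1},{"slide":[1.5,99,1],"roll":0,"grip":1},{"slide":[1.5,99,1],"roll":0,"grip":1}]'; python3 - <<'E'
from h import *
AX=np.array([.552,-.0334]);a=np.radians(227.6)
go(AX+.09*np.array([np.cos(a),np.sin(a)]),.030,-42.4)
im=snapshot("scene")[:,:,::-1];cv2.imwrite("pics/scene7z.png",cv2.resize(im[180:300,230:370],None,fx=5,fy=5,interpolation=cv2.INTER_CUBIC))
d=robot.get_obs()['tool_pos'][:2]-AX;print(np.linalg.norm(d),np.degrees(np.arctan2(d[1],d[0]))%360)
E
```

```text
time: 12.37
tool_pos: [0.4917, -0.1002, 0.0337]
ee_rot: [-1.57, -0.001, -0.737]
wrist_force: [-0.5, 0.4, 2.3]
width: 0.018
t 12.37 pos [ 0.4917 -0.1002  0.0337] yaw -42.2 F [-0.5  0.4  2.3] w 0.0180 j6 0.42 | slide [-0.6  3.7 -0. ] roll 0.2
0.08998933789794576 227.9570310060905
```

View pics/scene7z.png

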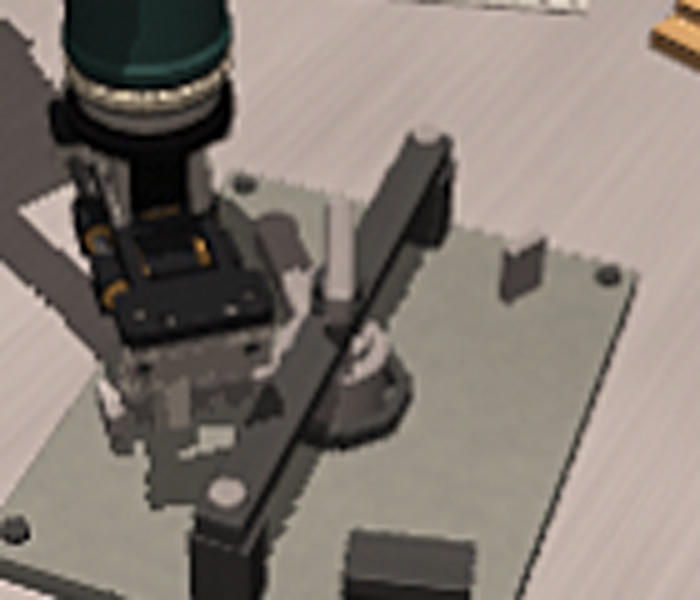

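```bash
python3 -m creep '[{"slide":[-2.4,0,0],"roll":1.5,"grip":1},{"slide":[-6.3,0,0.2],"roll":4,"grip":1},{"slide":[-12.5,0,0.9],"roll":8,"grip":1},{"slide":[-18.7,0,2],"roll":12,"grip":1},{"slide":[-24.8,0,3.5],"roll":16,"grip":1},{"slide":[-30.8,0,5.4],"roll":20,"grip":1},{"slide":[-36.6,0,7.8],"roll":24,"grip":1},{"slide":[-42.3,0,10.5],"roll":28,"grip":1},{"slide":[-47.7,0,13.7],"roll":32,"grip":1},{"slide":[-52.9,0,17.2],"roll":36,"grip":1},{"slide":[-57.9,0,21.1],"roll":40,"grip":1},{"slide":[-62.5,0,25.3],"roll":44,"grip":1},{"slide":[-66.9,0,29.8],"roll":48,"grip":1},{"slide":[-70.9,0,34.6],"roll":52,"grip":1},{"slide":[-70.9,0,34.6],"roll":52,"grip":1},{"slide":[-70.9,0,34.6],"roll":52,"grip":1}]'; python3 - <<'E'
from h import *
AX=np.array([.552,-.0334]);a=np.radians(159.9)
go(AX+.09*np.array([np.cos(a),np.sin(a)]),.0337,-110.1)
d=robot.get_obs()['tool_pos'][:2]-AX;print(np.linalg.norm(d),np.degrees(np.arctan2(d[1],d[0]))%360)
im=snapshot("scene")[:,:,::-1];cv2.imwrite("pics/scene8z.png",cv2.resize(im[180:300,230:370],None,fx=5,fy=5,interpolation=cv2.INTER_CUBIC))
E
```

```text
time: 13.75
tool_pos: [0.4627, -0.0273, 0.0336]
ee_rot: [-1.569, -0.001, -1.643]
wrist_force: [0.1, -1.8, 2.5]
width: 0.018
t 13.75 pos [ 0.4627 -0.0273  0.0336] yaw -94.1 F [ 0.1 -1.8  2.5] w 0.0180 j6 1.46 | slide [-25.1  -0.1   2.9] roll 16.0
0.08946042820788014 176.09483119468348
```

View pics/scene8z.png

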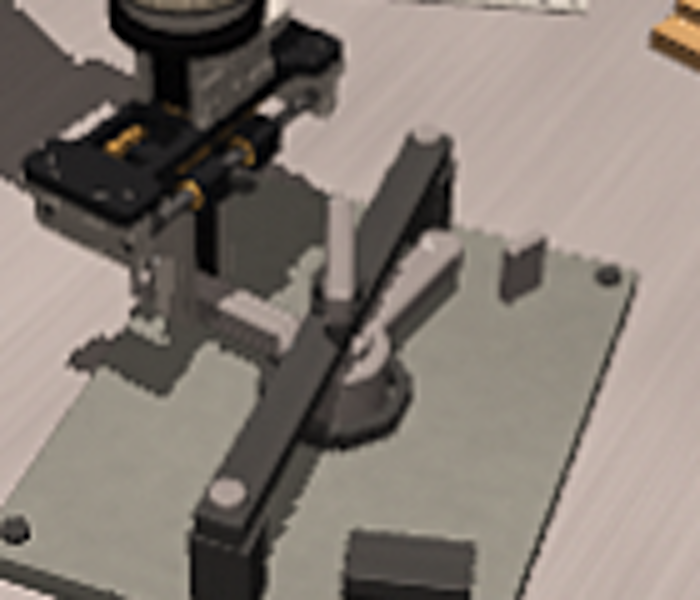

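The handle has passed under the beam with its round end at (445,245), and the index block stands at (522,265). About 16° is left.

```bash
python3 -m creep '[{"slide":[-2.4,0,0],"roll":1.5,"grip":1},{"slide":[-6.3,0,0.2],"roll":4,"grip":1},{"slide":[-12.5,0,0.9],"roll":8,"grip":1},{"slide":[-18.7,0,2],"roll":12,"grip":1},{"slide":[-23,0,3],"roll":15,"grip":1},{"slide":[-25,0,3.2],"roll":16,"grip":1},{"slide":[-25,0,3.2],"roll":16,"grip":1},{"slide":[-25,0,3.2],"roll":16,"grip":1}]'; python3 - <<'E'
from h import *
AX=np.array([.552,-.0334]);a=np.radians(159.9)
go(AX+.09*np.array([np.cos(a),np.sin(a)]),.0337,-110.1)
d=robot.get_obs()['tool_pos'][:2]-AX;print(np.linalg.norm(d),np.degrees(np.arctan2(d[1],d[0]))%360)
im=snapshot("scene")[:,:,::-1];cv2.imwrite("pics/scene9.png",im);cv2.imwrite("pics/scene9z.png",cv2.resize(im[180:300,230:370],None,fx=5,fy=5,interpolation=cv2.INTER_CUBIC))
im=snapshot("top")[:,:,::-1];cv2.imwrite("pics/top9z.png",cv2.resize(im[125:228,212:346],None,fx=5.8,fy=5.8,interpolation=cv2.INTER_CUBIC))
E
```

```text
time: 14.47
tool_pos: [0.4678, -0.0029, 0.0334]
ee_rot: [-1.569, -0.0, -1.923]
wrist_force: [1.1, -2.2, 3.1]
width: 0.0176
t 14.47 pos [ 0.4678 -0.0029  0.0334] yaw -110.2 F [ 1.1 -2.2  3.1] w 0.0176 j6 1.80 | slide [-0.3 -0.3 -0.5] roll -0.1
0.08954472519396024 160.07542520716382
```

View pics/scene9z.png

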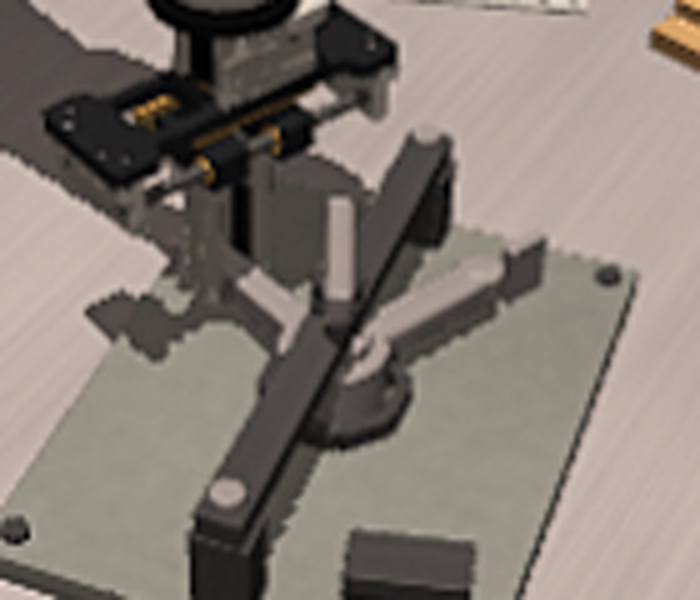

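View pics/top9z.png

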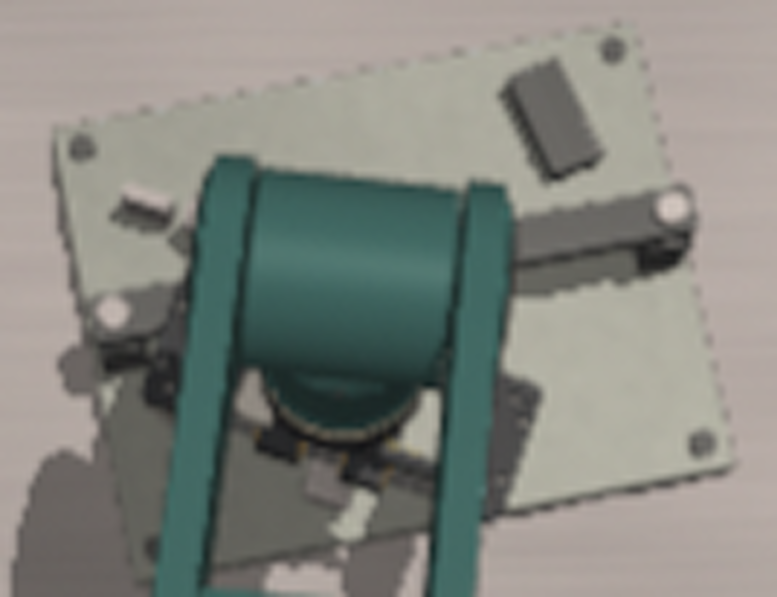

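The handle points at the index block in the scene view, with its round end at (490,265) and the tab at (525,262). I'll release, lift, move aside and measure it from above before tightening.

```bash
python3 -m creep '[{"slide":[0,0,0],"roll":0,"grip":0.8},{"slide":[0,0,0],"roll":0,"grip":0.6},{"slide":[0,0,0],"roll":0,"grip":0.55},{"slide":[0,-8,0],"roll":0,"grip":0.55},{"slide":[0,-25,0],"roll":0,"grip":0.55},{"slide":[0,-50,0],"roll":0,"grip":0.55},{"slide":[0,-75,0],"roll":0,"grip":0.5},{"slide":[0,-100,0],"roll":0,"grip":0.5},{"slide":[15,-120,0],"roll":-4,"grip":0.5},{"slide":[40,-130,0],"roll":-11,"grip":0.5},{"slide":[70,-130,0],"roll":-18,"grip":0.5},{"slide":[105,-130,0],"roll":-25,"grip":0.5},{"slide":[140,-130,0],"roll":-32,"grip":0.5},{"slide":[175,-130,0],"roll":-39,"grip":0.5},{"slide":[205,-130,0],"roll":-46,"grip":0.5},{"slide":[225,-130,0],"roll":-53,"grip":0.5},{"slide":[240,-130,0],"roll":-60,"grip":0.5},{"slide":[245,-130,0],"roll":-66,"grip":0.5},{"slide":[245,-130,0],"roll":-70,"grip":0.5}]'; python3 - <<'E'
from h import *
go((.552,-.0334),.16,30.7)
im=snapshot("scene")[:,:,::-1];cv2.imwrite("pics/scene10.png",im);cv2.imwrite("pics/scene10z.png",cv2.resize(im[200:325,220:364],None,fx=4.8,fy=4.8,interpolation=cv2.INTER_CUBIC))
im=snapshot("top")[:,:,::-1];cv2.imwrite("pics/top10.png",im);cv2.imwrite("pics/top10z.png",cv2.resize(im[125:228,212:346],None,fx=5.8,fy=5.8,interpolation=cv2.INTER_CUBIC))
E
```

```text
time: 16.15
tool_pos: [0.3817, -0.2331, 0.1632]
ee_rot: [-1.571, 0.0, -0.699]
wrist_force: [-0.6, 0.0, 0.4]
width: 0.0471
t 16.15 pos [ 0.3817 -0.2331  0.1632] yaw -40.1 F [-0.6  0.   0.4] w 0.0471 j6 0.02 | slide [  1.8   3.2 262.4] roll -70.8
```

View pics/scene10z.png

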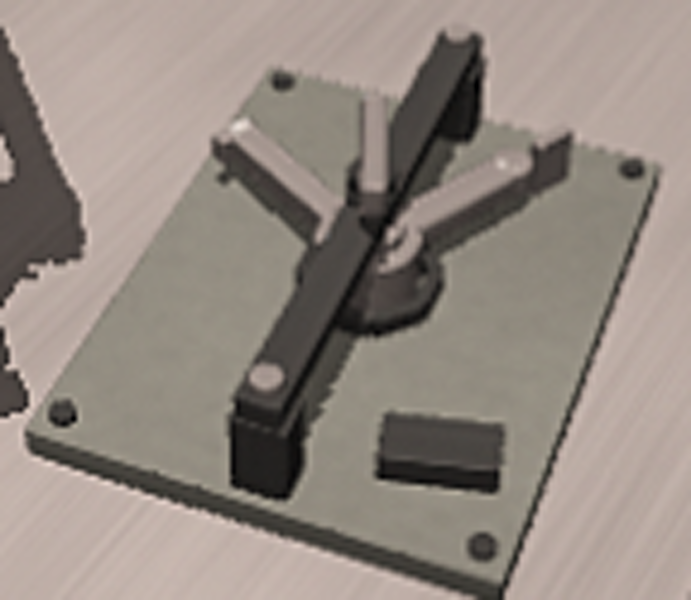

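View pics/top10z.png

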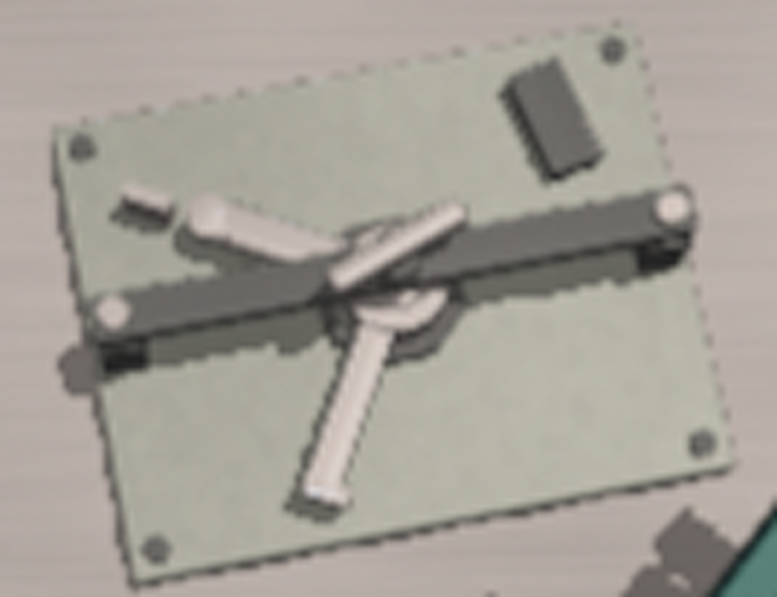

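The top view is clear. The index tab top is at about (145,195), the handle's round end at (210,215), and the tongue runs from (375,335) to (325,495). I'll measure the directions with masks.

```bash
cat > m.py <<'E'
from h import *
import sys
def meas(f,rois,AX=np.array([.552,-.0334])):
    im=cv2.imread(f);g=im.min(2).astype(int);hsv=cv2.cvtColor(im,cv2.COLOR_BGR2HSV)
    # bright, non-green: R>=G
    m=((im[:,:,2].astype(int)-im[:,:,1]>6)&(im[:,:,2]>150)).astype(np.uint8)
    for k,(u0,v0,u1,v1) in rois.items():
        (a,b),(c,d)=TZ(u0,v0),TZ(u1,v1);a,b,c,d=[int(round(q)) for q in(a,b,c,d)]
        ys,xs=np.nonzero(m[b:d,a:c]);P=np.array([pt("top",(x+a,y+b),.056)[:2] for x,y in zip(xs,ys)])
        if len(P)<3: print(k,len(P));continue
        c0=P.mean(0);w=np.linalg.svd(P-c0)[2][0]
        if w@(c0-AX)<0:w=-w
        r=c0-AX;n=np.array([-w[1],w[0]])
        print(k,len(P),"centre",c0.round(4),"axis dir %.1f"%(np.degrees(np.arctan2(w[1],w[0]))%360),"bearing from AX %.1f"%(np.degrees(np.arctan2(r[1],r[0]))%360),"r %.4f"%np.hypot(*r),"AX offset from line %.1f mm"%(1000*n@(AX-c0)),"ext",((P-AX)@w).min().round(4),((P-AX)@w).max().round(4))
E
python3 - <<'E'
from m import *
meas("pics/top10.png",{"handle":(185,185,310,275),"tongue":(290,345,390,490),"index":(115,175,180,222)})
E
```

```text
handle 131 centre [0.5802 0.0412] axis dir 68.4 bearing from AX 69.3 r 0.0798 AX offset from line -1.3 mm ext 0.0455 0.1113
tongue 152 centre [ 0.4803 -0.0088] axis dir 158.7 bearing from AX 161.1 r 0.0758 AX offset from line -3.2 mm ext 0.0344 0.1166
index 19 centre [0.5979 0.092 ] axis dir 72.6 bearing from AX 69.9 r 0.1335 AX offset from line 6.3 mm ext 0.1226 0.1454
```

Handle bearing comes out at 68.4–69.3° against the index at 69.9°, so it's within about 1° and the measurement error. Next I tighten, then re-measure.

```bash
python3 -m creep '[{"slide":[0,0,10],"roll":-4,"grip":0.5},{"slide":[0,0,30],"roll":-10,"grip":0.5},{"slide":[0,0,55],"roll":-17,"grip":0.5},{"slide":[0,0,82],"roll":-24,"grip":0.5},{"slide":[0,0,110],"roll":-31,"grip":0.5},{"slide":[0,0,140],"roll":-38,"grip":0.5},{"slide":[0,0,168],"roll":-45,"grip":0.5},{"slide":[1,0,195],"roll":-52,"grip":0.5},{"slide":[1,0,220],"roll":-59,"grip":0.5},{"slide":[1,0,242],"roll":-66,"grip":0.5},{"slide":[2,2,256],"roll":-71,"grip":0.5},{"slide":[2,3,262],"roll":-71,"grip":0.5},{"slide":[2,3,262],"roll":-71,"grip":0.5},{"slide":[2,3,262],"roll":-71,"grip":0.5}]'; python3 - <<'E'
from h import *
go((.552,-.0334),.108,30.7)
E
```

```text
time: 17.42
tool_pos: [0.5528, -0.0333, 0.1598]
ee_rot: [-1.571, 0.001, 0.534]
wrist_force: [-0.3, 0.4, 0.8]
width: 0.0472
t 17.42 pos [ 0.5528 -0.0333  0.1598] yaw 30.6 F [-0.3  0.4  0.8] w 0.0472 j6 -0.70 | slide [-0.7 51.8  0.3] roll -0.1
```

```bash
python3 -m creep '[{"slide":[0,8,0],"roll":0,"grip":0.5},{"slide":[0,20,0],"roll":0,"grip":0.5},{"slide":[0,33,0],"roll":0,"grip":0.5},{"slide":[0,44,0],"roll":0,"grip":0.5},{"slide":[0,50,0],"roll":0,"grip":0.5},{"slide":[0,52,0],"roll":0,"grip":0.5},{"slide":[-0.5,52,0],"roll":0,"grip":0.6},{"slide":[-0.5,52,0],"roll":0,"grip":0.8},{"slide":[-0.5,52,0],"roll":0,"grip":1},{"slide":[-0.5,52,0],"roll":0,"grip":1},{"slide":[-0.5,52,0],"roll":0,"grip":1},{"slide":[-0.5,52,0],"roll":0,"grip":1}]'; python3 - <<'E'
from h import *
go((.552,-.0334),.108,30.7)
E
```

```text
time: 18.42
tool_pos: [0.5531, -0.0338, 0.1086]
ee_rot: [-1.572, -0.001, 0.536]
wrist_force: [0.6, -0.4, 1.0]
width: 0.0134
t 18.42 pos [ 0.5531 -0.0338  0.1086] yaw 30.7 F [ 0.6 -0.4  1. ] w 0.0134 j6 -0.70 | slide [-0.7  0.6  0.8] roll 0.0
```

```bash
python3 -m creep '[{"slide":[0,0,0],"roll":3,"grip":1},{"slide":[0,0.4,0],"roll":8,"grip":1},{"slide":[0,0.7,0],"roll":13,"grip":1},{"slide":[0,1,0],"roll":18,"grip":1},{"slide":[0,1.2,0],"roll":23,"grip":1},{"slide":[0,1.5,0],"roll":28,"grip":1},{"slide":[0,1.7,0],"roll":33,"grip":1},{"slide":[0,2,0],"roll":38,"grip":1},{"slide":[0,2.2,0],"roll":43,"grip":1},{"slide":[0,2.5,0],"roll":48,"grip":1},{"slide":[0,2.8,0],"roll":53,"grip":1},{"slide":[0,3,0],"roll":58,"grip":1},{"slide":[0,3.3,0],"roll":63,"grip":1},{"slide":[0,3.5,0],"roll":68,"grip":1},{"slide":[0,3.8,0],"roll":73,"grip":1},{"slide":[0,4,0],"roll":77,"grip":1},{"slide":[0,4,0],"roll":78,"grip":1},{"slide":[0,4,0],"roll":78,"grip":1},{"slide":[0,4,0],"roll":78,"grip":1}]'; python3 - <<'E'
from h import *
go((.552,-.0334),.108,-47.3);print(robot.get_obs()['wrist_torque'])
im=snapshot("scene")[:,:,::-1];cv2.imwrite("pics/scene11z.png",cv2.resize(im[180:300,230:370],None,fx=5,fy=5,interpolation=cv2.INTER_CUBIC))
E
```

```text
time: 20.0
tool_pos: [0.5514, -0.0335, 0.1046]
ee_rot: [-1.573, 0.002, -0.824]
wrist_force: [-5.2, 0.7, 4.8]
width: 0.0136
t 20.00 pos [ 0.5514 -0.0335  0.1046] yaw -47.2 F [-5.2  0.7  4.8] w 0.0136 j6 0.66 | slide [ 0.4 -3.4  0.5] roll 0.1
[0.02644362 0.91036267 0.18773723]
```

View pics/scene11z.png

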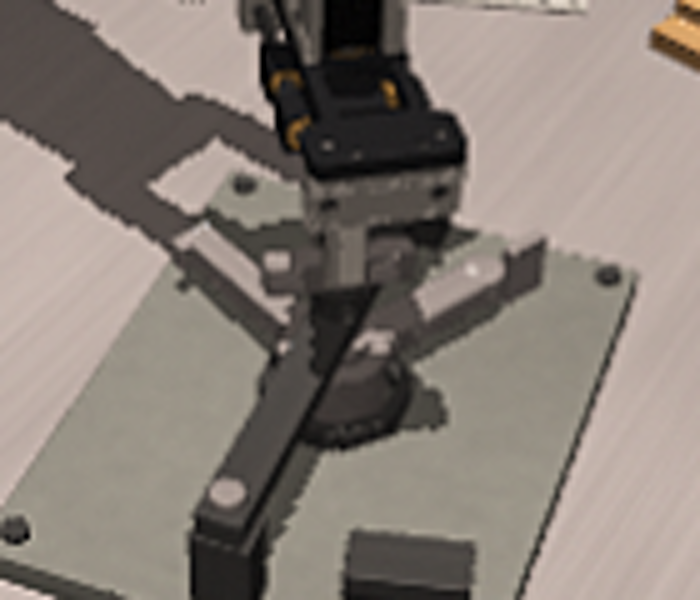

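The lever still points at the tab. I release, lift and move aside to measure.

```bash
python3 -m creep '[{"slide":[0,0,0],"roll":0,"grip":0.8},{"slide":[0,0,0],"roll":0,"grip":0.6},{"slide":[0,0,0],"roll":0,"grip":0.45},{"slide":[0,0,0],"roll":0,"grip":0.45},{"slide":[0,-10,0],"roll":0,"grip":0.45},{"slide":[0,-25,0],"roll":0,"grip":0.45},{"slide":[0,-45,0],"roll":0,"grip":0.45},{"slide":[0,-60,-10],"roll":0,"grip":0.45},{"slide":[0,-65,-35],"roll":0,"grip":0.45},{"slide":[0,-65,-70],"roll":0,"grip":0.45},{"slide":[0,-65,-105],"roll":0,"grip":0.45},{"slide":[0,-65,-140],"roll":0,"grip":0.45},{"slide":[0,-65,-175],"roll":0,"grip":0.45},{"slide":[0,-65,-210],"roll":0,"grip":0.45},{"slide":[0,-65,-240],"roll":0,"grip":0.45},{"slide":[0,-65,-255],"roll":0,"grip":0.45},{"slide":[0,-65,-260],"roll":0,"grip":0.45},{"slide":[0,-65,-260],"roll":0,"grip":0.45}]'; python3 - <<'E'
from m import *
go((.552,-.0334),.16,-47.2)
im=snapshot("scene")[:,:,::-1];cv2.imwrite("pics/scene12.png",im);cv2.imwrite("pics/scene12z.png",cv2.resize(im[200:325,220:364],None,fx=4.8,fy=4.8,interpolation=cv2.INTER_CUBIC))
im=snapshot("top")[:,:,::-1];cv2.imwrite("pics/top12.png",im);cv2.imwrite("pics/top12z.png",cv2.resize(im[125:228,212:346],None,fx=5.8,fy=5.8,interpolation=cv2.INTER_CUBIC))
meas("pics/top12.png",{"handle":(185,185,310,275),"tongue":(290,345,390,490),"index":(115,175,180,222)})
E
```

```text
time: 21.55
tool_pos: [0.3616, -0.2109, 0.1698]
ee_rot: [-1.57, -0.002, -0.827]
wrist_force: [0.9, -0.7, -0.8]
width: 0.0516
t 21.55 pos [ 0.3616 -0.2109  0.1698] yaw -47.4 F [ 0.9 -0.7 -0.8] w 0.0516 j6 0.16 | slide [ -1.8   9.9 260.3] roll -0.2
handle 127 centre [0.5801 0.0412] axis dir 68.9 bearing from AX 69.4 r 0.0797 AX offset from line -0.7 mm ext 0.0466 0.1113
tongue 149 centre [ 0.4813 -0.0093] axis dir 158.9 bearing from AX 161.2 r 0.0747 AX offset from line -3.0 mm ext 0.0345 0.1135
index 19 centre [0.5979 0.092 ] axis dir 72.6 bearing from AX 69.9 r 0.1335 AX offset from line 6.3 mm ext 0.1226 0.1454
```

View pics/top12z.png

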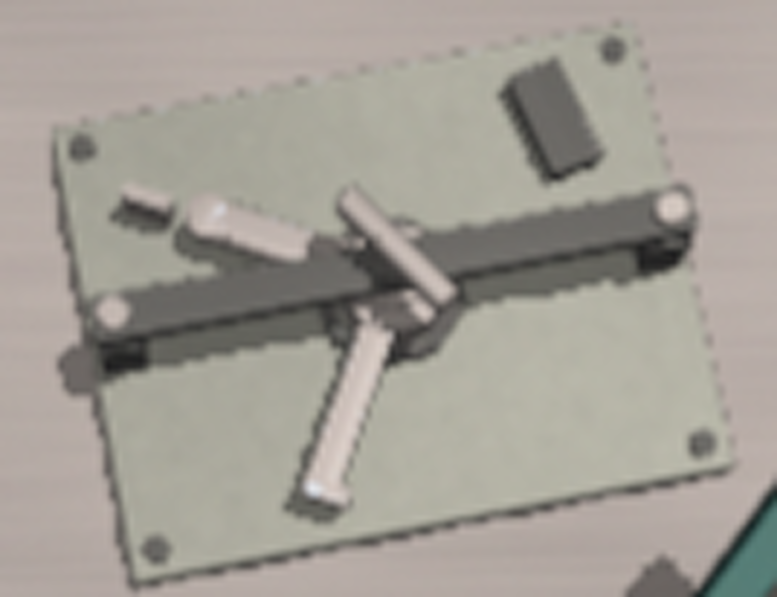

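View pics/scene12z.png

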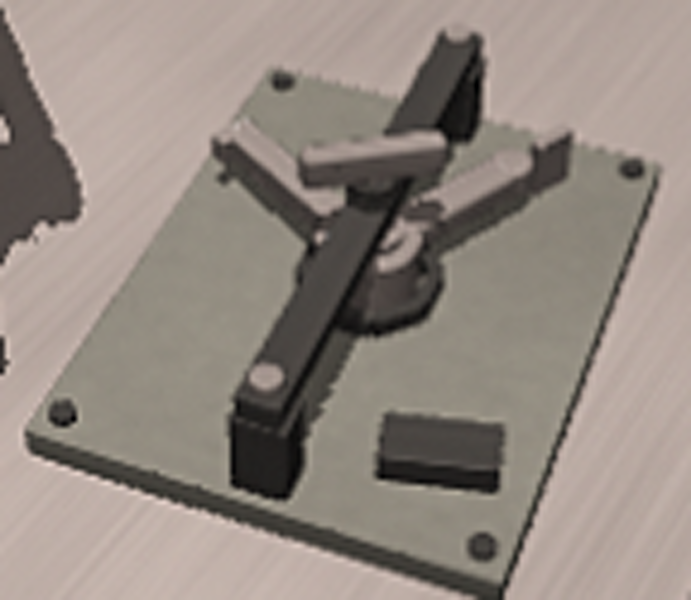

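```bash
python3 - <<'E'
from m import *
for f,q in (("start",[(340,203),(458,288)]),("now",[(349,192),(450,295)])):
    a,b=[pt("top",TZ(*p),.123) for p in q];d=a-b;print(f,"bar angle",np.degrees(np.arctan2(d[1],d[0])).round(1))
from bench import ticket
ticket.close_job(); print(robot.get_obs()['time'])
E
```

```text
start bar angle 52.1
now bar angle 42.2
the job is handed in; nothing more can be done
the job is handed in; nothing more can be done
```

The latch lever now points at the index block and is clamped there. I handed the job in about 21.6 s into the 72 s limit.

- **Sequence:** I backed the screw off about 69°, under the third-of-a-turn limit. I swung the lever 45° clockwise by its handle, let go, then swung it about 68° more by the tongue, so the handle passed under the beam. Then I turned the screw about 78° tighter.
- **Handle direction:** With the arm clear, the top camera put the handle at 68.9–69.4° and the index block at 69.9°. That leaves the tip about 1–2 mm off, which is about the calibration's accuracy. The gripper's own reading before release implied about 70.1°, so the two checks disagree by roughly 1°. I did not re-adjust it.
- **Lever held:** Tightening shifted the lever by no more than about 0.5°.
- **Screw tightness:** The wing bar now sits at 42° against 52° at the start, so the screw is tighter than it was.
- **Forces and surroundings:** The wrist forces I read after each move stayed under about 10 N. The gripper is open and clear of everything. The packing block on the plate is where it was; I did not measure the other bench items, but nothing went near them.

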